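Turn a bearing ball for the webcam on a level pile

TASK

Pick up the small square dish with the loose steel ball in it and set it squarely and centred on the bare metal plate that lies on the stand, tabs on the same side, and let go of it. Then grip the metal plate, lift the whole pile straight up off the stand, and only then turn it level through a quarter turn until both tabs point towards the webcam close behind the stand. Finish still holding the plate, level and still, about ten centimetres above the stand and centred over it; the ball must stay in the middle of its dish all the time, and the other things on the table must stay where they are.

Things in the scene. Friction and masses are not known exactly. Their poses are not given: they have to be found in the camera images.
- ball_dish: grey plastic dish on the table, 54 x 54 mm square, 20 mm tall, about 80 g; round hollow 43 mm wide in its top with a shallow conical floor (15 degrees) that centres the ball. Origin at the centre of its underside, z up. A thumb tab (16 mm wide, 5 mm thick) sticks out 12 mm from its +x side at half height; the y sides are plain: grip across y (54 mm)
- dish_tab (a point): outer end of the dish's thumb tab: 39 mm from the dish's axis along its +x, 10 mm above its underside
- dish_centre (a point): lowest point of the dish's hollow, on the dish's axis, 5 mm above its underside
- ball_center (a point): centre of the loose steel ball, 20 mm diameter, 30 g; at rest in the dish it is on the dish's axis about 15 mm above the dish's underside, so the ball's top stands 5 mm proud of the rim
- carrier_plate: plain solid aluminium plate, 60 x 60 x 16 mm, about 120 g, lying loose on the stand. Origin at the centre of its underside, z up. A thumb tab (16 mm wide, 5 mm thick) sticks out 12 mm from its +x side at half thickness; the y sides are plain: grip across y (60 mm). At the start its tab points about along the stand's +y (robot's left)
- plate_top (a point): centre of the carrier plate's top face, 16 mm above its underside: the centre of the dish's underside belongs here
- plate_tab (a point): outer end of the plate's thumb tab: 42 mm from the plate's axis along its +x, 8 mm above its underside
- stand: fixed stand: foot 80 x 80 x 6 mm (a raised bar, 4 mm high, along its +x edge) and a square column 44 x 44 mm up to 30 mm, narrower than the plate, so fingers can pass down beside it to the plate's edges. Origin at the centre of the foot's underside, on the table. Its x axis points to the webcam
- stand_top (a point): centre of the stand's top face, 30 mm above the table, under the plate
- webcam: black fixed webcam on a round foot, 72 x 72 x 100 mm, standing 150 to 170 mm from the stand's centre along the stand's +x (away from the robot), looking back at the stand. Origin at the centre of its foot.
- note_block: bystander: loose block of sticky notes, 50 x 51 x 13 mm, origin at the centre of its underside
- green_cell: bystander: loose green battery cell standing upright, 18 mm across and 66 mm tall, origin at the centre of its underside
- rubber: bystander: loose eraser, 21 x 52 x 12 mm, origin at the centre of its underside
- pocket_calculator: bystander: loose calculator, 118 x 68 x 16 mm, origin at the centre of its underside
Not all that is in view belongs to the job. What is shaped like the carrier_plate but pink, purple or red is not meant.

How it is judged (in metres and radians):
On the way, in this order (a step that is already met when the one before it is completed fails the run):
1. the ball dish stands squarely on the plate, tabs on the same side, let go, the plate still on its stand and not turned (horizontal distance between ball_dish and plate_top below 0.007 m and angle between the x axis of ball_dish and the x axis of carrier_plate, either way round below 0.12 rad and x of dish_tab in the frame of carrier_plate above 0.02 m and z of ball_dish in the frame of carrier_plate between 0.013 and 0.019 m and contact force between the fingers and ball_dish below 0.1 N and height (world z) of carrier_plate below 0.035 m and horizontal distance between carrier_plate and stand_top below 0.015 m and angle between the x axis of carrier_plate and the y axis of stand, either way round below 0.35 rad), for 0.2 s.
2. the whole pile is lifted off the stand by the plate, not yet turned (horizontal distance between ball_dish and plate_top below 0.009 m and angle between the x axis of ball_dish and the x axis of carrier_plate, either way round below 0.15 rad and x of dish_tab in the frame of carrier_plate above 0.02 m and z of ball_dish in the frame of carrier_plate between 0.013 and 0.019 m and height (world z) of carrier_plate above 0.055 m and contact force between the fingers and carrier_plate above 0.5 N and angle between the x axis of carrier_plate and the y axis of stand, either way round below 0.4 rad), for 0.1 s.
At the end, for the whole second after the job is handed in: Held in the fingers, plate underside 60 to 180 mm above the stand top, within 30 mm of its axis; plate and dish level within 0.09 rad and still; tabs to the webcam within 0.14 rad; dish square on the plate within 9 mm and 0.15 rad; ball within 5 mm of the dish's centre (horizontal distance between ball_dish and plate_top below 0.009 m and angle between the x axis of ball_dish and the x axis of carrier_plate, either way round below 0.15 rad and x of dish_tab in the frame of carrier_plate above 0.02 m and z of ball_dish in the frame of carrier_plate between 0.013 and 0.019 m and height (world z) of carrier_plate between 0.09 and 0.21 m and horizontal distance between carrier_plate and stand_top below 0.03 m and angle between the x axis of carrier_plate and the x axis of stand, either way round below 0.14 rad and x of plate_tab in the frame of stand above 0 m and angle between each of carrier_plate, ball_dish's own z axis and vertical below 0.09 rad and horizontal distance between ball_center and dish_centre below 0.005 m and z of ball_center in the frame of ball_dish between 0.011 and 0.019 m and linear speed of each of carrier_plate, ball_dish below 0.02 m/s and contact force between the fingers and carrier_plate above 0.5 N); the arm keeps its last pose, push and grip.
It fails at once if the ball rolls more than 9 mm off the centre of its dish (horizontal distance between ball_center and dish_centre above 0.009 m).
It fails at once if the ball dish is tipped (angle between ball_dish's own z axis and vertical above 0.2 rad).
It fails at once if a bystander is moved by more than 25 mm (distance of any of note_block, green_cell, rubber, pocket_calculator from where it was at the start of the episode above 0.025 m).
It also fails if it takes over 61 s, if anything falls off the work surface, if the arm or the gripper's body presses on something with over 40 N, if the wrist force passes 120 N, or if a joint passes its speed limit or range.

ROBOT

A 6-joint arm with a two-finger parallel gripper is mounted at the origin on a cart in front of the work surface, level with it; the furniture and walls round the work are solid. World frame = base frame: x ahead of the robot, y to its left, z up, the work surface at z = 0. Lengths are in mm, angles in rad, forces in N, time in s.
With the tool pointing down it reaches from about 275 to 825 mm from the base axis. Payload 4.9 kg.
Tool frame: the origin (TCP) lies at the very end of the fingers, on their centre line; the grasp point (between the pads) lies 19 mm behind it; z points along the fingers, y is the line along which they close (so a half turn about z gives the same grasp; the last joint's range is limited). The gripper opens to 85 mm and grips with 20 to 120 N. Pads are 22 mm wide; open, the fingers measure 114 mm over their backs; the gripper's body (76 mm by 85 mm) begins 54 mm behind the grasp point. The pads swing forward as they close: fully open they stand 13 mm farther back than shut.
Start: joints at [1.177, 0.326, -0.193, 1.052, 0, 1.437], TCP at [141.282, 531.562, 231.281] pointing down, gripper open.
Joint ranges: [-2.65, 2.65], [-0.97, 1.79], [-1.3, 1.35], [-1.93, 2.1], [-1.47, 1.37], [-3.14, 3.14]. Speed limits (rad/s): [2.57, 2.57, 3.14, 3.14, 3.14, 3.14].

INTERFACE

Orientations are given as [roll, pitch, yaw] about the fixed x, y, z axes, in that order (R = Rz(yaw) Ry(pitch) Rx(roll)).
In Python, from bench import bot, solve_ik, imaging gives the robot as it stands. Calls block until the motion is done:
- bot.move_ptp(position, orientation): joint-space move of the TCP to a pose.
- bot.movel(position, rot=None, max_speed=150, threshold=None): straight line of the TCP; rot=None keeps the orientation; max_speed is the mean speed in mm/s. With threshold (N) it stops when the force on the tool has changed by that much, and returns True; else False.
- bot.move_j(angles): joint-space move.
- bot.grip(opening, effort=None): opening from 0.0 (shut) to 1.0 (fully open); effort is the grip in N (None keeps the last); returns when the fingers have stopped.
- bot.dwell(seconds).
- solve_ik(position, orientation): joint angles nearest the present ones, or None.
- bot.get_state(): the state.
- imaging.capture(name): name is "scene" or "top" or "wrist"; returns the picture (480x640x3 uint8, blue, green, red); there is no depth.
- imaging.camera_model(name): a dict with "K" (3x3 intrinsics, pixels), "position" and "rotation" of the camera in the world. Camera axes: x right, y up, looking along -z (the intrinsics and any distortion apply to the point x, -y, -z); pixel columns grow to the right and rows downward; lengths in mm; the calibration is good to about 2 mm. A picture is of the moment at which its call begins: read the wrist's pose just before it. camera_model takes no time and is no camera call; for the wrist camera it gives the pose at the moment of the call.
A pose or a line that the arm cannot do raises bot.IKError and nothing moves.
- bot.sign_off(): hands the job in; it is judged then, once.
The state is a dict: "t": time; "qpos": joint angles; "joint_velocities": joint speeds; "effort": joint torques, N m; "tcp_pos": TCP position; "orientation": TCP orientation; "contact_force": force on the tool from outside, world axes, zero at the start; "wrist_torque": the same for the moment, N m; "opening": opening from 0.0 (shut) to 1.0 (fully open); "gripper_force": force on a finger pad.
Only numpy, scipy, OpenCV 4.12 (cv2) and the standard library are available. Lean on these libraries where they do the work, as an engineer would, in place of code of your own. Each camera call takes 0.05 s, during which the arm holds its last target. There are 200 camera calls.

## Working session

There is one attempt and no reset: what is moved stays moved. The work goes in short steps, each a Python script; the robot and the scene stay as the last script left them, time stands still between calls to the robot, and variables do not carry over. Pictures are saved under pics/ and viewed, at most 10 in all, crops included, and the job is handed in when it is done.

```bash
mkdir -p pics
python3 - <<'E'
from bench import bot, imaging
import cv2
for n in("scene","top"):
    cv2.imwrite(f"pics/{n}0.png",imaging.capture(n)); print(n,imaging.camera_model(n))
print(imaging.camera_model("wrist"));print(bot.get_state())
E
```

```text
scene {'K': array([[565.92112413,   0.        , 323.83926233],
       [  0.        , 565.92112413, 241.25695137],
       [  0.        ,   0.        ,   1.        ]]), 'position': array([ -17.76420015, -653.54633348,  621.90486995]), 'rotation': array([ 1.02355488, -0.01999323, -0.68207945])}
top {'K': array([[439.40255828,   0.        , 314.88795683],
       [  0.        , 439.40255828, 239.97029737],
       [  0.        ,   0.        ,   1.        ]]), 'position': array([461.08503914,  28.64477282, 908.30550824]), 'rotation': array([ 0.15347037,  0.00354003, -1.54417824])}
{'K': array([[417.22955393,   0.        , 319.23855392],
       [  0.        , 417.22955393, 240.01091642],
       [  0.        ,   0.        ,   1.        ]]), 'position': array([ 67.76417661, 549.93014302, 374.44902959]), 'rotation': array([-2.97057407e-01,  9.09734291e-04,  1.31048920e+00])}
{'t': 0.1, 'qpos': array([ 1.17679503e+00,  3.26870526e-01, -1.93474669e-01,  1.05198362e+00,
        1.62234908e-05,  1.43658407e+00]), 'joint_velocities': array([-0.00048277, -0.00131837,  0.00215765,  0.00056418, -0.00262241,
        0.00138443]), 'effort': array([ 1.22612728e-03, -4.44239259e+01,  2.63036942e+01,  7.87584664e-03,
       -1.29111650e-04,  1.86396954e-05]), 'tcp_pos': array([141.07592661, 531.07320072, 230.58320863]), 'orientation': array([-3.14007612e+00, -2.21139049e-04,  2.88180343e+00]), 'contact_force': array([ 0.39590466,  0.43530865, -0.04205865]), 'wrist_torque': array([-0.01954345,  0.00357312, -0.04046413]), 'gripper_force': 0.0, 'opening': 1.0013041627656727}
```

View pics/top0.png

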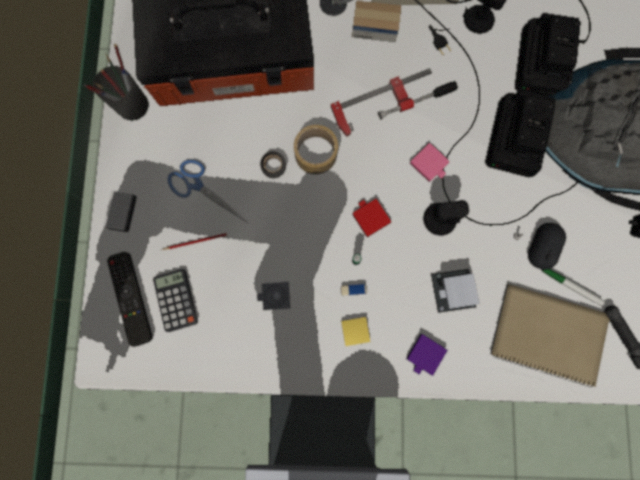

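View pics/scene0.png

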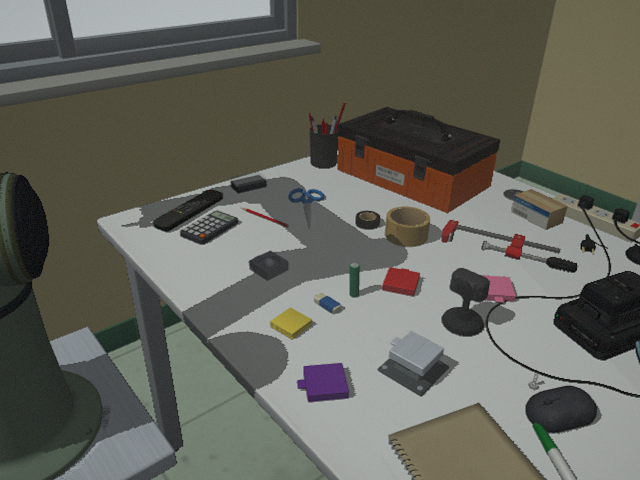

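The top view shows the dish at (276,295) with its tab to the left at (260,296). The plate is at (460,288) with its tab at (437,292), and the webcam at (440,215). Next I'll localise roughly and take wrist views.

```bash
cat > h.py <<'E'
from bench import bot, solve_ik, imaging
import numpy as np, cv2
from scipy.spatial.transform import Rotation as Ro
def ray(m,px):
    K=m["K"]; R=Ro.from_euler('xyz',m["rotation"]).as_matrix()
    d=np.array([(px[0]-K[0,2])/K[0,0],-(px[1]-K[1,2])/K[1,1],-1.])
    return np.array(m["position"]),R@d
def pix(m,px,z):
    o,d=ray(m,px); return (o+d*(z-o[2])/d[2])[:2]
def proj(m,p):
    R=Ro.from_euler('xyz',m["rotation"]).as_matrix(); c=R.T@(np.array(p)-m["position"])
    return np.array([m["K"][0,2]+m["K"][0,0]*c[0]/-c[2], m["K"][1,2]-m["K"][1,1]*c[1]/-c[2]])
E
python3 - <<'E'
from h import *
m=imaging.camera_model("top")
for n,p,z in [("dish",(276,295),20),("dtab",(260,296),10),("plate",(462,289),46),("ptab",(437,292),38),("webcam foot",(437,220),5),("note",(356,331),13),("cell",(357,250),40),("rubber",(353,289),12),("calc",(177,299),16),("red",(372,217),16),("purple",(427,354),16)]:
    print(n,pix(m,p,z).round())
s=imaging.camera_model("scene")
for n,p,z in [("dish",(269,262),20),("plate",(417,350),46),("ptab",(396,343),38)]: print("s",n,pix(s,p,z).round())
w=imaging.camera_model("wrist");R=Ro.from_euler('xyz',w["rotation"]).as_matrix();print(R)
st=bot.get_state();T=Ro.from_euler('xyz',st["orientation"]).as_matrix();print(T.T@(w["position"]-st["tcp_pos"]),T.T@R)
E
```

```text
dish [485. 111.]
dtab [482. 144.]
plate [ 505. -254.]
ptab [ 498. -207.]
webcam foot [ 650. -219.]
note [418. -51.]
cell [577. -49.]
rubber [501. -44.]
calc [471. 310.]
red [650. -81.]
purple [ 377. -192.]
s dish [482. 110.]
s plate [ 501. -254.]
s ptab [ 494. -217.]
[[ 2.57377237e-01 -9.24056974e-01 -2.82622836e-01]
 [ 9.66310577e-01  2.45847402e-01  7.61769307e-02]
 [-9.09734166e-04 -2.92707643e-01  9.56201552e-01]]
[  75.72743594   -0.8260614  -143.84799085] [[-5.18104973e-04  9.56137205e-01  2.92918721e-01]
 [ 9.99999682e-01  6.73155975e-04 -4.28530698e-04]
 [-6.06914132e-04  2.92918406e-01 -9.56137249e-01]]
```

Run:
```python
from h import *
import pickle
D=[np.pi,0,-np.pi/2]; ms={}
for n,p in [("stand",[502,-254,170]),("dish",[484,111,150])]:
    bot.move_ptp(p,D); bot.dwell(0.3)
    ms[n]=imaging.camera_model("wrist"); im=imaging.capture("wrist"); cv2.imwrite(f"pics/w_{n}.png",im)
    s=bot.get_state(); print(n,s["t"],s["tcp_pos"],s["orientation"],s["qpos"])
pickle.dump(ms,open("ms.pkl","wb"))
```

```text
stand 3.4917 [ 502.12132963 -253.8278567   170.03976407] [-3.14150303e+00 -4.96406588e-05 -1.57042574e+00] [-5.99241718e-01  3.96516183e-01 -2.53154912e-01  9.21023229e-01
  9.59614551e-06 -2.17040864e+00]
dish 5.2083 [484.20318017 110.47116607 149.97777897] [-3.14158770e+00 -2.42084667e-05 -1.57185159e+00] [ 7.55840525e-02  3.02811306e-01 -4.51640435e-01  8.16341503e-01
 -2.45164532e-05 -1.49415702e+00]
```

View pics/w_stand.png

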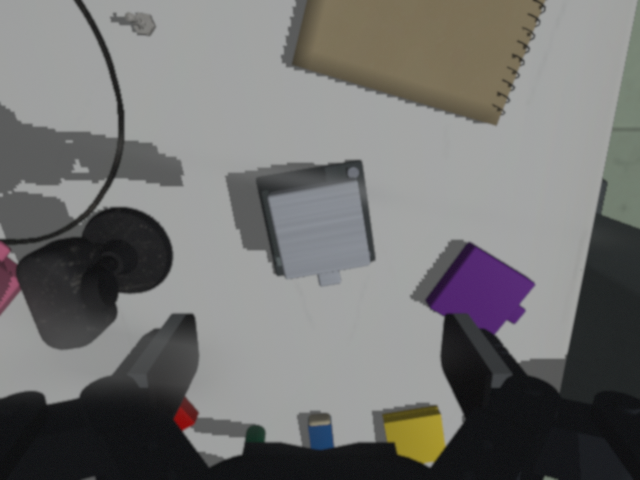

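View pics/w_dish.png

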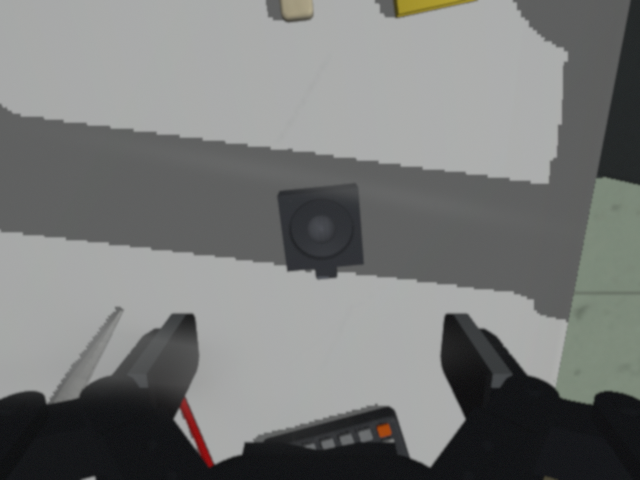

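The stand view shows the plate's top at about (320,228) with its tab at (329,279). The dish view shows the dish at about (320,228) with its tab at (326,272) and the ball in the middle. I'll enlarge both to read the corners.

Run:
```python
import cv2,numpy as np
a=cv2.imread("pics/w_stand.png")[150:300,240:390];b=cv2.imread("pics/w_dish.png")[160:310,250:400]
b=np.clip(b.astype(float)*2.2,0,255).astype(np.uint8)
f=lambda x:cv2.resize(x,(400,400),interpolation=cv2.INTER_CUBIC)
cv2.imwrite("pics/c1.png",np.hstack([f(a),f(b)]))
```

```text
(no output)
```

View pics/c1.png

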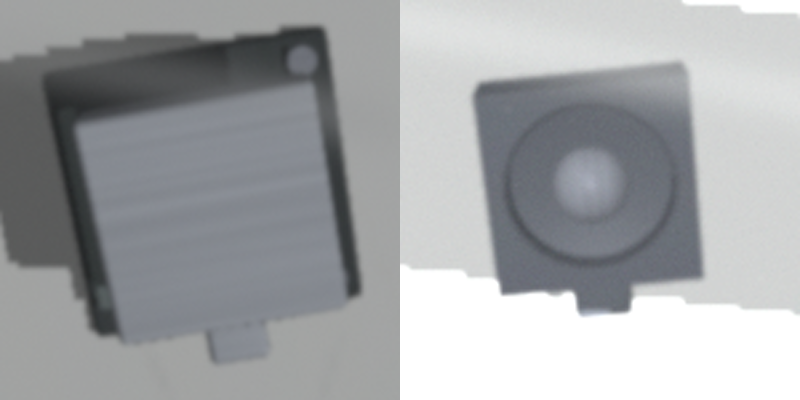

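Run:
```python
from h import *
import pickle
ms=pickle.load(open("ms.pkl","rb"))
def go(m,pts,off,z,x0=0):
    w=np.array([pix(m,((u-x0)*.375+off[0],v*.375+off[1]),z) for u,v in pts])
    c=w.mean(0); e=w-np.roll(w,1,0)
    print(w.round(1).tolist(),"c",c.round(1),"len",np.linalg.norm(e,axis=1).round(1),"ang",np.degrees(np.arctan2(e[:,1],e[:,0])).round(1))
    return c
s=(240,150);d=(250,160)
go(ms["stand"],[(77,124),(312,81),(348,300),(122,343)],s,46)
go(ms["stand"],[(44,75),(326,27),(360,293),(95,335)],s,6)
go(ms["dish"],[(475,97),(688,76),(702,277),(501,294)],d,20,400)
print("rim",pix(ms["dish"],((591-400)*.375+250,183*.375+160),20), "ball top~z22",pix(ms["dish"],((589-400)*.375+250,183*.375+160),15))
print("ptab",pix(ms["stand"],(240*.375+240,360*.375+150),38),"dtab",pix(ms["dish"],(206*.375+250,313*.375+160),10))
```

```text
[[533.8, -276.4], [476.7, -286.9], [466.0, -230.6], [524.2, -218.8]] c [ 500.2 -253.2] len [58.4 58.  57.3 59.4] ang [ -80.5 -169.6  100.8   11.5]
[[547.3, -282.2], [469.6, -295.3], [457.3, -218.1], [535.6, -204.8]] c [ 502.5 -250.1] len [78.3 78.8 78.2 79.4] ang [ -81.4 -170.4   99.1    9.6]
[[510.5, 88.7], [457.5, 83.6], [452.5, 136.7], [505.3, 141.4]] c [481.4 112.6] len [52.9 53.3 53.4 53. ] ang [ -84.3 -174.4   95.4    5. ]
rim [481.5526777  111.06536517] ball top~z22 [482.04158525 112.45827803]
ptab [ 493.32554634 -210.54513237] dtab [477.37776326 150.901254  ]
```

Run:
```python
from h import *
r=np.radians; o=[np.pi,0,r(-84.9)]
bot.movel([481.4,112.5,80],o,120)
print(bot.movel([481.4,112.5,2.5],o,60,threshold=8))
bot.grip(0.0,25); s=bot.get_state(); print(s["t"],s["tcp_pos"],s["opening"],s["gripper_force"],s["contact_force"])
bot.movel([481.4,112.5,32],o,40); bot.dwell(.2)
s=bot.get_state(); print(s["t"],s["tcp_pos"],s["opening"],s["gripper_force"],s["contact_force"])
cv2.imwrite("pics/w_lift.png",imaging.capture("wrist")); cv2.imwrite("pics/s_lift.png",imaging.capture("scene")[200:330,190:350])
a=cv2.imread("pics/w_lift.png");b=cv2.imread("pics/s_lift.png")
cv2.imwrite("pics/c2.png",np.hstack([cv2.resize(a,(400,300)),cv2.resize(b,(369,300))]))
```

```text
False
7.7833 [481.82482406 112.54595711   3.00234508] 0.6199736580241849 26.759859435260296 [-0.74216657  0.39651454  5.1652722 ]
8.875 [481.18785898 112.48549674  31.75171317] 0.6260457394217269 26.458418145775795 [ 0.43853533  0.51297042 -0.20509466]
```

View pics/c2.png

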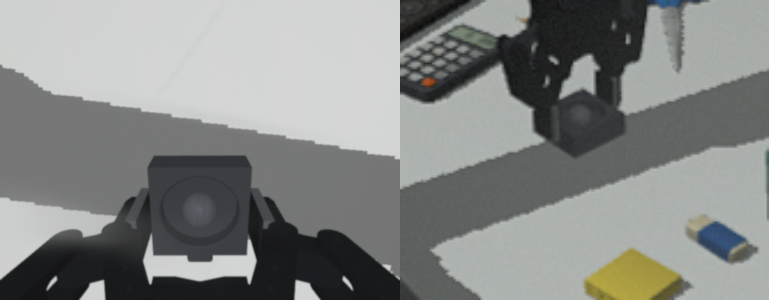

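The dish is held level with the ball central. I'll carry and place it.

Run:
```python
from h import *
r=np.radians; o=[np.pi,0,r(-84.9)]; p=[np.pi,0,r(-79.4)]
bot.movel([481.4,112.5,120],o,80)
bot.movel([500.2,-253.2,120],p,110)
bot.movel([500.2,-253.2,60],p,60)
bot.dwell(.2); f0=bot.get_state()["contact_force"]
hit=bot.movel([500.2,-253.2,46.5],p,12,threshold=3)
s=bot.get_state(); print(hit,s["t"],s["tcp_pos"],s["contact_force"],f0,s["opening"])
```

```text
True 15.9083 [ 500.13898129 -253.13028398   49.0269052 ] [-0.60991121  0.22640506  5.90635682] [ 0.34313549  0.13596393 -0.99842052] 0.6241694655465481
```

Run:
```python
from h import *
import pickle
p=[np.pi,0,np.radians(-79.4)]
bot.grip(0.75); bot.grip(1.0)
bot.movel([500.2,-253.2,150],p,80); bot.dwell(.3)
m=imaging.camera_model("wrist"); im=imaging.capture("wrist"); pickle.dump(m,open("m2.pkl","wb"))
print(bot.get_state()["t"], proj(m,[500.2,-253.2,66]))
cv2.imwrite("pics/w2.png",im); u,v=proj(m,[500.2,-253.2,55]).astype(int); print(u,v)
c=np.clip(im[v-80:v+80,u-80:u+80].astype(float)*1.3,0,255).astype(np.uint8)
cv2.imwrite("pics/c3.png",cv2.resize(c,(600,600),interpolation=cv2.INTER_CUBIC))
```

```text
18.3 [317.0715601  248.43701823]
317 242
```

View pics/c3.png

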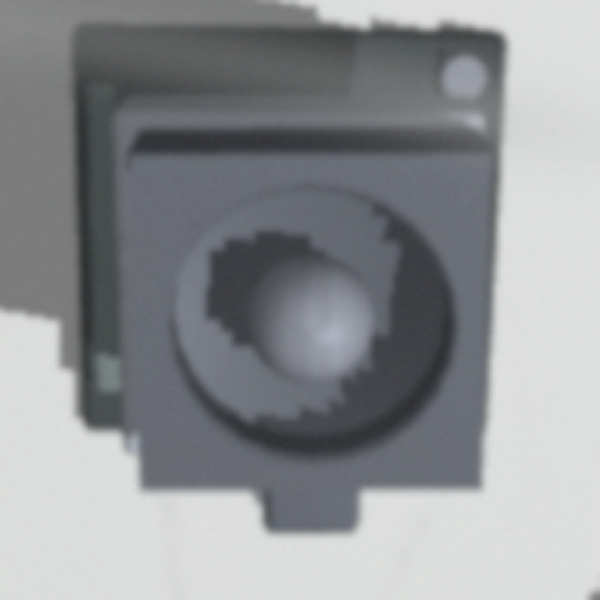

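The dish lies within the plate with about 3 mm of margin left and back and slightly less right. The ball is centred at (318,320). I'll quantify this.

Run:
```python
from h import *
import pickle
m=pickle.load(open("m2.pkl","rb"))
P=lambda u,v,z: pix(m,(u/3.75+317-80,v/3.75+242-80),z)
w=np.array([P(*q,66) for q in[(128,152),(492,152),(482,488),(141,488)]]);e=w-np.roll(w,1,0)
print(w.mean(0),np.linalg.norm(e,axis=1),np.degrees(np.arctan2(e[:,1],e[:,0])))
R=Ro.from_euler('z',-100.6,degrees=True).as_matrix()[:2,:2]
for n,q in dict(dishback=((138,130,46),(484,130,46)),platebackbottom=((113,98,30),(480,97,30)),platebacktop=((121,122,46),(491,118,46)),tab=((266,530,56),(356,530,56))).items():
    print(n,[(R@(P(*a)-[500.2,-253.2])).round(1).tolist() for a in q])
```

```text
[ 498.57101661 -253.26289298] [54.17870961 53.91936101 54.19191524 53.9986141 ] [ -79.20273544 -169.4415749   100.88099811   10.54482496]
dishback [[-26.2, -26.1], [-26.2, 29.5]]
platebackbottom [[-28.5, -31.9], [-28.7, 30.4]]
platebacktop [[-27.5, -28.7], [-28.1, 30.5]]
tab [[39.5, -5.8], [39.5, 9.2]]
```

Run:
```python
from h import *
p=[np.pi,0,np.radians(-79.4)]
def st(n):
    s=bot.get_state(); print(n,round(s["t"],2),s["tcp_pos"].round(1),round(s["opening"],3),round(s["gripper_force"],1),s["contact_force"].round(1)); return s
print(bot.movel([501.4,-253,70],p,80)); print(bot.movel([501.4,-253,16],p,40,threshold=6)); st("down")
bot.grip(0.0,20); st("grip"); bot.grip(0.0,60); st("grip60")
bot.movel([501.4,-253,24],p,15); bot.movel([501.4,-253,80],p,40); bot.dwell(.4); st("up")
m=imaging.camera_model("wrist"); im=imaging.capture("wrist"); cv2.imwrite("pics/w3.png",im)
```

```text
False
False
down 20.95 [ 501.6 -253.1   16.3] 0.999 0.0 [ 0.4 -0.5  0.4]
grip 21.31 [ 501.7 -253.1   16.3] 0.698 22.7 [0.1 0.2 3.2]
grip60 21.52 [ 501.8 -253.2   16.6] 0.694 65.1 [-0.4  1.1  5.3]
up 24.16 [ 501.4 -253.    80. ] 0.689 64.6 [ 0.3  0.3 -1.8]
```

View pics/w3.png

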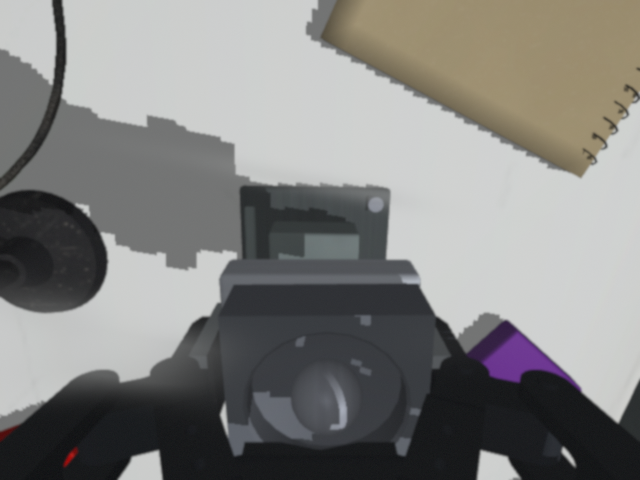

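The pile is lifted level, with the ball central at (326,397) and the stand below at about (315,230). Now I'll make the slow quarter turn while rising a little.

Run:
```python
from h import *
bot.movel([502.5,-251,118],[np.pi,0,np.radians(-169.8)],11); bot.dwell(.8)
s=bot.get_state(); print(s["t"],s["tcp_pos"],s["orientation"],s["gripper_force"],s["qpos"],abs(s["joint_velocities"]).max())
a=imaging.capture("wrist");b=imaging.capture("scene")[200:440,320:580]
cv2.imwrite("pics/c4.png",np.hstack([cv2.resize(a,(400,300)),cv2.resize(b,(325,300))]))
```

```text
28.6167 [ 502.52462906 -251.01573597  118.00157853] [-3.14156987e+00  5.21758415e-05 -2.96359939e+00] 64.59515333175659 [-5.94667707e-01  4.47064960e-01 -3.21798353e-01  8.01879747e-01
  2.01045803e-05 -7.72660965e-01] 0.0009969182583857443
```

View pics/c4.png

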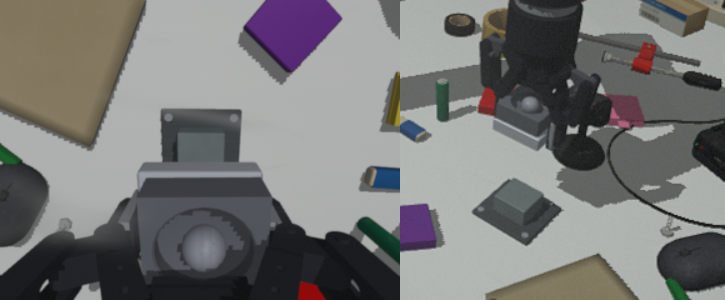

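The pile is level and square to the stand, centred above it at about (200,145) in the wrist view. The tabs point to the webcam and the ball sits in the middle of its dish at (205,248), so I'm handing in.

```bash
python3 -c "
from bench import bot
print(bot.sign_off())"
```

```text
the job is handed in; nothing more can be done
None
```

The job is handed in: the arm is holding the plate level about 10 cm above the stand with both tabs towards the webcam, the dish square on it and the ball centred, at about 29 s of the 61 s; no verdict was returned.

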